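# Sweep the craft tokens into the collecting tray

## Robot

A 7-joint arm with a two-finger parallel gripper is mounted at the origin on the work surface. World frame = base frame: x ahead of the robot, y to its left, z up, the work surface at z = 0. Lengths are in m, angles in rad, forces in N, time in s.
With the tool pointing down it reaches from about 0.4 to 0.85 m from the base axis. Payload 10.4 kg.
Tool frame: the origin (TCP) lies at the very end of the fingers, on their centre line; the grasp point (between the pads) lies 19 mm behind it; z points along the fingers, y is the direction in which the jaws open and shut (so a half turn about z gives the same grasp; the last joint's range is limited). The gripper opens to 85 mm and grips with 20 to 120 N. Pads are 22 mm wide; open, the fingers measure 114 mm over their backs; the gripper's body (76 mm by 85 mm) begins 54 mm behind the grasp point. The pads swing forward as they close: fully open they stand 13 mm farther back than shut.
Start: joints at [-1.228, 0.332, -0.065, 1.46, 0.022, 1.35, -0.088], TCP at [0.224, 0.584, 0.231] pointing down, gripper open.
Joint ranges: [-2.6, 2.6], [-0.5, 2.12], [-1.47, 1.34], [0.16, 2.42], [-1.27, 4.41], [0.06, 2.06], [-2.6, 2.6]. Speed limits (rad/s): [2.22, 2.22, 2.79, 2.79, 3.14, 3.14, 3.14].

## Interface

Orientations are given as a unit quaternion [x, y, z, w].
In Python, from workcell import get_obs, camera, camera_info, hand_in gives the robot as it stands.
- The arm moves only by the tool move_arm, never from a script. Its argument "moves" is a list of rows, each a list of 3 entries, a list of its own where there are three numbers: the shift along the tool's x, y, z in units of 25 mm (1.0 is 25 mm), then the turn, a rotation vector about the tool's x, y, z in degrees, then the opening, from 0 (shut) to 1 (fully open). A call has 1 to 5 rows; each row shifts and turns the commanded pose from where the row before left it, along the tool's axes as they then stand; what a row does not reach is not made up. A row lasts 1/8 s, in which the tool goes at most 62.5 mm and 10.7 degrees, less where a joint would pass 70% of its speed; a pose out of reach is approached as far as the arm can. A call is refused whole if a number of a shift passes 1 or a number of a turn 10.7, either way. A call with a gripper value outside its range is refused whole. The fingers move at their own pace and stop on an object; "squeeze" is the grip in N (left out, the last holds). Time passes only in rows, so rows that do not move let the fingers close. It gives the time, the measured TCP pose, the force and the opening at its end, in the units of the state.
- get_obs(): the state, without advancing time (a new reading comes with each control period).
- camera(name): name is "scene" or "side" or "wrist"; returns the picture (400x640x3 uint8, red, green, blue); there is no depth.
- camera_info(name): a dict with "fx", "fy", "cx", "cy" (pixels), "origin" and "rotation" of the camera in the world. Camera axes: x right, y down, z forward; pixel columns grow to the right and rows downward; lengths in m; the calibration is good to about 2 mm. A picture is of the moment at which its call begins: read the wrist's pose just before it. camera_info takes no time and is no camera call; for the wrist camera it gives the pose at the moment of the call.
- hand_in(): hands the job in, once; it reports no verdict.
The state is a dict: "clock": time; "joint_pos": joint angles; "joint_velocities": joint speeds; "tau": joint torques, N m; "position": TCP position; "ee_rot": TCP orientation; "ft_force": force on the tool from outside, world axes, zero at the start; "torque": the same for the moment, N m; "grip_width": opening from 0.0 (shut) to 1.0 (fully open).
Only numpy, scipy, OpenCV 4.12 (cv2) and the standard library are available. Lean on these libraries where they do the work, as an engineer would, in place of code of your own. Each camera call takes 0.05 s, during which the arm holds its last target. There are 200 camera calls.

## Task

Tidy the craft table: with the tips of the fingers, gently sweep the three blue round tokens across the table and in through the open side of the wooden tray, until all three lie flat and completely inside it. Only push them: do not pick up, pinch or lift a token, and leave the paint pot that stands among them, and everything else on the table, where it is.

Things in the scene. Friction and masses are not known exactly. Their poses are not given: they have to be found in the camera images.
- token_a: one of three alike blue round wooden craft tokens lying flat on the table: a loose disc 36 mm across and 14 mm thick, 10 to 22 g, that slides freely when pushed. Origin at its centre, 7 mm above the table
- token_b: one of three alike blue round wooden craft tokens lying flat on the table: a loose disc 36 mm across and 14 mm thick, 10 to 22 g, that slides freely when pushed. Origin at its centre, 7 mm above the table
- token_c: one of three alike blue round wooden craft tokens lying flat on the table: a loose disc 36 mm across and 14 mm thick, 10 to 22 g, that slides freely when pushed. Origin at its centre, 7 mm above the table
- tray: light-wood tray fixed to the table, open on one side, no sill: the table top is its floor (thin cork look). Origin on the table at the middle of the open mouth; +y points in through the mouth (roughly world +y, within 0.2 rad), x runs along the mouth, z up. Inside 240 mm wide (x -120 to 120) and 130 mm deep (y 0 to 130); walls 10 mm thick, 26 mm high. It is left of the tokens, mouth towards them
- paint_pot: bystander, loose: small closed yellow paint pot with orange lid, 33 mm across, 42 mm high, standing among the tokens; origin under its centre on the table
- glue_stick: bystander, loose: upright yellow glue stick with blue cap, 28 mm across, 93 mm high; origin under its centre
- marker: bystander, loose: red marker with black cap, 130 mm long along its y axis, 16 mm thick, lying behind the back of the tray; does not roll; origin under its centre
- tape_roll: bystander, loose: green tape roll lying flat, 68 mm across, 18 mm high; origin under its centre
- eraser: bystander, loose: pink eraser 22 x 45 (along its y) x 13 mm high; origin under its centre
- scissors: bystander, loose: orange-handled scissors lying flat, 170 mm long along x, 60 mm wide, 8 mm high; origin under its middle
Not all that is in view belongs to the job. Leave any orange look-alike of the token_b alone. What is shaped like the token_c but yellow is not meant.

How it is judged:
By the outcome, as a careful person would: the job done as asked, in the order asked, and still so for the second after the job is handed in, with the robot touching nothing.
It also fails if it takes over 64 s, if anything falls off the work surface, if the arm or the gripper's body presses on something with over 40 N, if the wrist force passes 120 N, or if a joint passes its speed limit or range.

## Working session

There is one attempt and no reset: what is moved stays moved. The work goes in short steps, Python scripts to look and compute and a tool call to move; the robot and the scene stay as the last step left them, time stands still between calls to the robot, and variables do not carry over. Pictures are saved under pics/ and viewed, about 8 in all and at most 12, crops included, and the job is handed in when it is done.

Besides the shell and the picture viewer there is one more tool, called after "Emit:" as name([rows], argument=value, ...), one row to a line, values as JSON. move_arm: Moves the arm, as the interface text tells. Its arguments: {"type":"object","properties":{"moves":{"type":"array","items":{"type":"array"}},"squeeze":{"type":"number"}},"required":["moves"]}

```bash
mkdir -p pics
cat > h.py <<'E'
import numpy as np, cv2
from workcell import get_obs, camera, camera_info, hand_in
def snap(name, fn):
    im=camera(name); cv2.imwrite('pics/'+fn, im[:,:,::-1]); return im
def px2w(name,u,v,z):
    c=camera_info(name); R=np.array(c['rotation']); R=R.reshape(3,3); o=np.array(c['origin'])
    d=R@np.array([(u-c['cx'])/c['fx'],(v-c['cy'])/c['fy'],1]); return o+d*(z-o[2])/d[2]
def w2px(name,p):
    c=camera_info(name); q=np.array(c['rotation']).T@(np.array(p)-np.array(c['origin']))
    return c['fx']*q[0]/q[2]+c['cx'], c['fy']*q[1]/q[2]+c['cy']
E
python3 - <<'E'
from h import *
o=get_obs(); print({k:np.round(v,3).tolist() for k,v in o.items()})
for n in ['scene','side','wrist']: print(n,camera_info(n))
snap('scene','s0.png'); snap('side','d0.png')
E
```

```text
{'clock': 0.0, 'joint_pos': [-1.228, 0.333, -0.065, 1.461, 0.022, 1.35, -0.089], 'joint_velocities': [-0.001, 0.002, -0.001, 0.0, -0.001, -0.001, -0.0], 'tau': [0.001, -62.542, 0.05, -39.16, 0.016, 0.01, -0.0], 'position': [0.223, 0.583, 0.231], 'ee_rot': [0.182, 0.983, -0.001, -0.0], 'ft_force': [0.194, -0.648, 0.294], 'torque': [-0.035, -0.007, 0.01], 'grip_width': 1.003}
scene {'fx': 398.9039020051858, 'fy': 398.9039020051858, 'cx': 317.54966981201426, 'cy': 199.76403134956828, 'origin': array([ 1.23172571, -0.36806134,  0.73158346]), 'rotation': array([ 0.80132303,  0.45597566, -0.19991864, -0.33166269])}
side {'fx': 362.9083696019296, 'fy': 362.9083696019296, 'cx': 318.0419075920226, 'cy': 203.33048105650155, 'origin': array([0.54559066, 0.55406227, 0.6950187 ]), 'rotation': array([-0.03917569,  0.93135007, -0.36147839,  0.01963907])}
wrist {'fx': 351.8188663147566, 'fy': 351.8188663147566, 'cx': 321.0143539981705, 'cy': 202.74538423613953, 'origin': array([0.14545696, 0.61177823, 0.3724303 ]), 'rotation': array([0.81303407, 0.55909249, 0.09178433, 0.13404039])}
```

```bash
sed -i "1a from scipy.spatial.transform import Rotation as Rot" h.py; sed -i "s/R=np.array(c\['rotation'\]); R=R.reshape(3,3)/R=Rot.from_quat(c['rotation']).as_matrix()/; s/np.array(c\['rotation'\]).T@/Rot.from_quat(c['rotation']).as_matrix().T@/" h.py; cat h.py
```

```text
import numpy as np, cv2
from scipy.spatial.transform import Rotation as Rot
from workcell import get_obs, camera, camera_info, hand_in
def snap(name, fn):
    im=camera(name); cv2.imwrite('pics/'+fn, im[:,:,::-1]); return im
def px2w(name,u,v,z):
    c=camera_info(name); R=Rot.from_quat(c['rotation']).as_matrix(); o=np.array(c['origin'])
    d=R@np.array([(u-c['cx'])/c['fx'],(v-c['cy'])/c['fy'],1]); return o+d*(z-o[2])/d[2]
def w2px(name,p):
    c=camera_info(name); q=Rot.from_quat(c['rotation']).as_matrix().T@(np.array(p)-np.array(c['origin']))
    return c['fx']*q[0]/q[2]+c['cx'], c['fy']*q[1]/q[2]+c['cy']
```

View pics/s0.png

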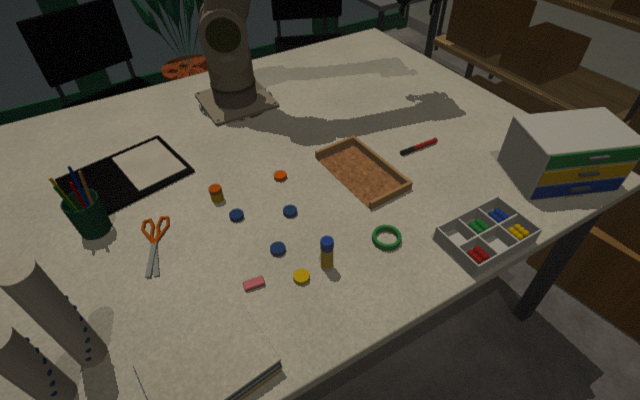

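View pics/d0.png

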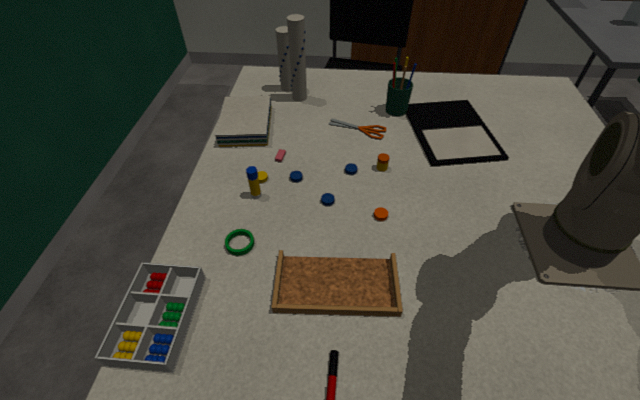

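Blue discs, scene pixels: (237,215), (290,211), (278,249). In the side view they are at (351,169), (328,199) and (296,176). Things that could be mistaken for them: the orange disc at scene (281,175), the yellow disc at (302,276), the blue-capped glue stick at (327,243) and the blue beads in the sorter. The targets are the three blue discs lying flat. Next I measure their positions and check one close crop.

Run:
```python
from h import *
for n,f,L in [('scene','s0.png',dict(t1=(237,215,.014),t2=(290,211,.014),t3=(278,249,.014),orange=(281,175,.014),yellow=(302,276,.014))),('side','d0.png',dict(t1=(351,169,.014),t2=(328,199,.014),t3=(296,176,.014),orange=(381,214,.014),yellow=(262,176,.014)))]:
    im=cv2.imread('pics/'+f); hsv=cv2.cvtColor(im,cv2.COLOR_BGR2HSV)
    for k,(u,v,z) in L.items():
        m=(hsv[:,:,1]>110).astype(np.uint8); 
        if k[0]=='t': m&=(abs(hsv[:,:,0].astype(int)-110)<15)
        w=np.zeros_like(m); w[v-11:v+12,u-12:u+13]=1
        nn,l,st,c=cv2.connectedComponentsWithStats(m&w); i=1+np.argmax(st[1:,4]); 
        print(n,k,c[i].round(1),st[i,2:],px2w(n,*c[i],.0075)[:2].round(4))
for k,(u,v,z) in dict(pot_lid=(383,156,.042),pot_base=(382,170,0),glue_base=(255,196,0),glue_top=(252,169,.093),tape=(239,241,.018),
  trL=(398,255,.026),trR=(279,254,.026),trBL=(400,306,.026),trBR=(274,307,.026),eraser=(281,155,.013),marker1=(334,352,.01)).items(): print('side',k,px2w('side',u,v,z)[:2].round(3))
for k,(u,v,z) in dict(pot_lid=(215,187,.042),pot_base=(218,202,0),glue_base=(327,268,0),glue_top=(327,238,.093),tape=(387,237,.018),trFarL=(318,153,.026),trFarBack=(354,139,.026),trNearback=(410,184,.026),trNearfront=(373,202,.026),eraser=(254,283,.013)).items(): print('scene',k,px2w('scene',u,v,z)[:2].round(3))
im=cv2.imread('pics/d0.png'); cv2.imwrite('pics/c0.png',cv2.resize(im[130:325,210:430],None,fx=3,fy=3,interpolation=cv2.INTER_CUBIC)[:,:])
```

```text
scene t1 [235.9 213.9] [13 10 95] [ 0.5246 -0.208 ]
scene t2 [289.5 209.8] [12  9 88] [ 0.582  -0.0859]
scene t3 [277.2 247.5] [ 14  12 117] [ 0.6753 -0.1663]
scene orange [279.9 175.3] [ 13  12 126] [ 0.4496 -0.0472]
scene yellow [301.1 276.4] [ 17  18 229] [ 0.7741 -0.1572]
side t1 [350.8 168.5] [ 12  10 102] [ 0.5259 -0.2112]
side t2 [327.4 198.8] [ 13  12 123] [ 0.5833 -0.0896]
side t3 [295.7 175.9] [ 12  11 108] [ 0.6764 -0.1691]
side orange [380.4 213.7] [ 14  14 164] [ 0.4478 -0.0493]
side yellow [256.8 177.1] [ 18  22 267] [ 0.7828 -0.1559]
side pot_lid [ 0.44  -0.231]
side pot_base [ 0.438 -0.22 ]
side glue_base [ 0.776 -0.092]
side glue_top [ 0.771 -0.095]
side tape [0.777 0.07 ]
side trL [0.415 0.085]
side trR [0.677 0.104]
side trBL [0.419 0.207]
side trBR [0.667 0.229]
side eraser [ 0.729 -0.248]
side marker1 [0.544 0.301]
scene pot_lid [ 0.441 -0.226]
scene pot_base [ 0.452 -0.23 ]
scene glue_base [ 0.779 -0.095]
scene glue_top [ 0.772 -0.09 ]
scene tape [0.788 0.063]
scene trFarL [0.439 0.082]
scene trFarBack [0.437 0.207]
scene trNearback [0.679 0.22 ]
scene trNearfront [0.683 0.098]
scene eraser [ 0.741 -0.253]
```

View pics/c0.png

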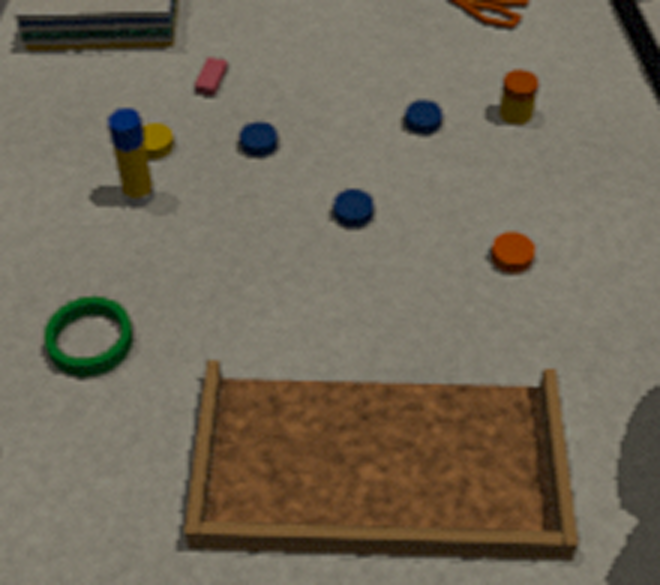

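The crop confirms three plain blue discs, with the pot, glue stick, yellow disc and orange disc clear of them. I'll turn the tool so the jaws open along world x, then move above and behind the middle token.

Emit:
move_arm([
  [[0,0,0],[0,0,9.86],0.28],
  [[0,0,0],[0,0,9.86],0.28],
  [[0,0,0],[0,0,9.86],0.28],
  [[0,0,0],[0,0,9.86],0.28],
  [[0,0,0],[0,0,9.86],0.28],
])

```text
clock: 0.72
position: [0.2235, 0.5835, 0.2308]
ee_rot: [0.578, 0.816, -0.0, 0.0]
ft_force: [0.2, 0.1, -0.0]
grip_width: 0.281
```

Emit:
move_arm([
  [[0,0,0],[0,0,9.86],0.28],
  [[0,0,0],[0,0,9.86],0.28],
  [[-1,0.48,0],[0,0,0],0.28],
  [[-1,0.48,0],[0,0,0],0.28],
  [[-1,0.48,0],[0,0,0],0.28],
])

```text
clock: 1.35
position: [0.2598, 0.5077, 0.2309]
ee_rot: [0.707, 0.707, -0.0, 0.0]
ft_force: [0.1, 0.7, 0.2]
grip_width: 0.28
```

Run:
```python
from h import *
for k,(u,v,z) in dict(Lmid=(281.3,250.7,.026),Rmid=(393.2,253.5,.026),fl=(283.3,256.5,0),fr=(391.5,259.5,0),backLtop=(272.7,308,.026),backRtop=(401,313,.026)).items(): print(k,px2w('side',u,v,z)[:2].round(4))
o=get_obs(); print({k:np.round(o[k],3).tolist() for k in ('clock','position','ee_rot','joint_pos','grip_width')})
```

```text
Lmid [0.6738 0.0944]
Rmid [0.4255 0.0816]
fl [0.6717 0.0921]
fr [0.4255 0.0801]
backLtop [0.6694 0.2318]
backRtop [0.4176 0.2213]
{'clock': 1.35, 'position': [0.26, 0.508, 0.231], 'ee_rot': [0.707, 0.707, -0.0, 0.0], 'joint_pos': [-1.285, 0.209, 0.124, 1.618, -0.027, 1.317, -1.156], 'grip_width': 0.28}
```

Emit:
move_arm([
  [[-1,0.48,0],[0,0,0],0.28],
  [[-1,0.48,0],[0,0,0],0.28],
  [[-1,0.48,0],[0,0,0],0.28],
  [[-1,0.48,0],[0,0,0],0.28],
  [[-1,0.48,0],[0,0,0],0.28],
])

```text
clock: 1.98
position: [0.3199, 0.3826, 0.231]
ee_rot: [0.707, 0.707, -0.0, 0.0]
ft_force: [-0.4, -0.2, -0.7]
grip_width: 0.28
```

Emit:
move_arm([
  [[-1,0.48,0],[0,0,0],0.28],
  [[-1,0.48,0],[0,0,0],0.28],
  [[-1,0.48,0],[0,0,0],0.28],
  [[-1,0.48,0],[0,0,0],0.28],
  [[-1,0.48,0],[0,0,0],0.28],
])

```text
clock: 2.6
position: [0.3798, 0.2577, 0.2311]
ee_rot: [0.707, 0.707, -0.0, -0.0]
ft_force: [-0.9, -0.4, 0.8]
grip_width: 0.28
```

Emit:
move_arm([
  [[-1,0.48,0],[0,0,0],0.28],
  [[-1,0.48,0],[0,0,0],0.28],
  [[-1,0.48,0],[0,0,0],0.28],
  [[-1,0.48,0],[0,0,0],0.28],
  [[-1,0.48,0],[0,0,0],0.28],
])

```text
clock: 3.22
position: [0.4398, 0.1328, 0.2311]
ee_rot: [0.707, 0.707, -0.0, -0.0]
ft_force: [-0.1, 0.4, 0.9]
grip_width: 0.279
```

Emit:
move_arm([
  [[-1,0.48,0.3],[0,0,0],0.28],
  [[-1,0.48,0.3],[0,0,0],0.28],
  [[-1,0.48,0.3],[0,0,0],0.28],
  [[-1,0.48,0.3],[0,0,0],0.28],
  [[-1,0.48,0.3],[0,0,0],0.28],
])

```text
clock: 3.85
position: [0.4999, 0.008, 0.1934]
ee_rot: [0.707, 0.707, -0.0, -0.0]
ft_force: [0.2, 0.2, 0.1]
grip_width: 0.279
```

Emit:
move_arm([
  [[-1,0.48,0.3],[0,0,0],0.28],
  [[-1,0.48,0.3],[0,0,0],0.28],
  [[-1,0.48,0.3],[0,0,0],0.28],
  [[-1,0.48,0.3],[0,0,0],0.28],
  [[-1,0.48,0.3],[0,0,0],0.28],
])

```text
clock: 4.47
position: [0.56, -0.1169, 0.1557]
ee_rot: [0.707, 0.707, -0.0, -0.0]
ft_force: [0.2, 0.1, 0.2]
grip_width: 0.282
```

Emit:
move_arm([
  [[-1,0.48,0.3],[0,0,0],0.28],
  [[-1,0.48,0.3],[0,0,0],0.28],
  [[0,0,0],[0,0,0],0.28],
])

```text
clock: 4.85
position: [0.5832, -0.1683, 0.1403]
ee_rot: [0.708, 0.706, -0.001, -0.0]
ft_force: [-0.6, -0.2, -0.7]
grip_width: 0.275
```

Emit:
move_arm([
  [[0,0,1],[0,0,0],0.28],
  [[0,0,1],[0,0,0],0.28],
  [[0,0,1],[0,0,0],0.28],
  [[0,0,1],[0,0,0],0.28],
  [[0,0,0.9],[0,0,0],0.28],
])

```text
clock: 5.48
position: [0.5836, -0.1648, 0.0179]
ee_rot: [0.707, 0.708, 0.0, -0.0]
ft_force: [-0.1, 0.2, 0.2]
grip_width: 0.277
```

Emit:
move_arm([
  [[0,0,0.2],[0,0,0],0.28],
  [[0,0,0.1],[0,0,0],0.28],
  [[0,0,0],[0,0,0],0.28],
])

```text
clock: 5.85
position: [0.5843, -0.1661, 0.0121]
ee_rot: [0.707, 0.707, 0.0, 0.0]
ft_force: [0.2, -0.2, -0.4]
grip_width: 0.281
```

Run:
```python
from h import *
a=snap('side','d1.png'); b=snap('scene','s1.png')
a=cv2.resize(a[120:240,240:400],(640,480),interpolation=cv2.INTER_CUBIC)[:290]
b=cv2.resize(b[170:270,190:350],(640,400),interpolation=cv2.INTER_CUBIC)[:310]
cv2.imwrite('pics/m1.png',np.vstack([a,b])[:,:,::-1])
```

```text
(no output)
```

View pics/m1.png

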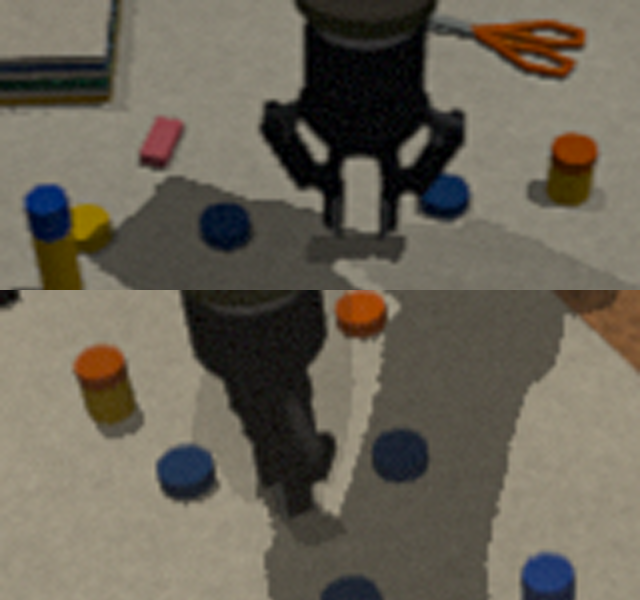

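Nothing is disturbed, and the fingers straddle the token's lane with a gap of about 24 mm. That is narrower than the 36 mm disc, so it acts as a pushing cradle and can't pinch. I'll lower a little and push the first token.

Emit:
move_arm([
  [[0,0,0.3],[0,0,0],0.28],
  [[0.5,0,0],[0,0,0],0.28],
  [[0.5,0,0],[0,0,0],0.28],
  [[0.5,0,0],[0,0,0],0.28],
  [[0.4,0,0],[0,0,0],0.28],
])

```text
clock: 6.58
position: [0.584, -0.1172, 0.0039]
ee_rot: [0.707, 0.708, 0.0, -0.0]
ft_force: [0.2, 0.3, 0.7]
grip_width: 0.282
```

Emit:
move_arm([
  [[0.3,0,0],[0,0,0],0.28],
  [[0.3,0,0],[0,0,0],0.28],
  [[0.3,0,0],[0,0,0],0.28],
  [[0.3,0,0],[0,0,0],0.28],
  [[0.4,0,0],[0,0,0],0.28],
])

```text
clock: 7.2
position: [0.5838, -0.0784, 0.0038]
ee_rot: [0.707, 0.707, 0.0, 0.0]
ft_force: [-0.7, -0.1, 0.1]
grip_width: 0.279
```

Emit:
move_arm([
  [[0.5,-0.06,0],[0,0,0],0.28],
  [[0.5,-0.06,0],[0,0,0],0.28],
  [[0.5,-0.06,0],[0,0,0],0.28],
  [[0.5,-0.06,0],[0,0,0],0.28],
  [[0.5,-0.06,0],[0,0,0],0.28],
])

```text
clock: 7.82
position: [0.5761, -0.0153, 0.0038]
ee_rot: [0.707, 0.707, 0.0, -0.0]
ft_force: [0.9, 0.9, -0.2]
grip_width: 0.278
```

Run:
```python
from h import *
print(get_obs()['position'])
a=snap('side','d2.png'); b=snap('scene','s2.png')
a=cv2.resize(a[120:320,240:420],None,fx=2.2,fy=2.2,interpolation=cv2.INTER_CUBIC)
b=cv2.resize(b[130:280,190:420],None,fx=1.7,fy=2.93,interpolation=cv2.INTER_CUBIC)
h=min(len(a),len(b)); cv2.imwrite('pics/m2.png',np.hstack([a[:h],b[:h]])[:,:,::-1])
```

```text
[ 0.57613253 -0.01526781  0.00378541]
```

View pics/m2.png

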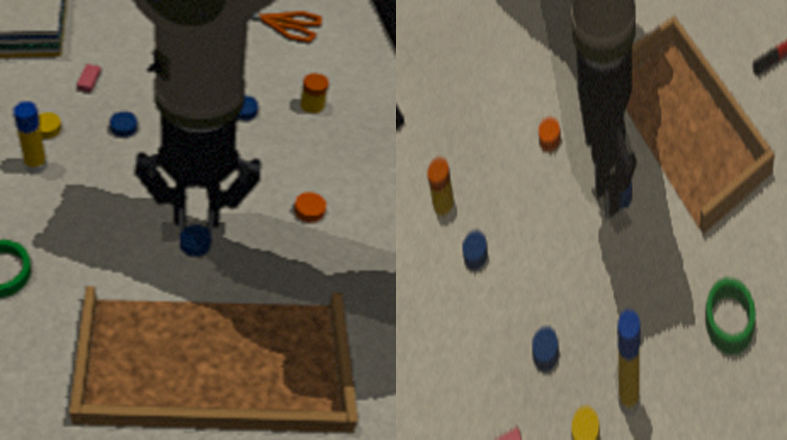

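The token sits nested between the two tips at side pixel (329,229), and the rest is untouched. I'll go on into the tray and then retreat.

Emit:
move_arm([
  [[0.5,-0.05,0],[0,0,0],0.28],
  [[0.5,-0.05,0],[0,0,0],0.28],
  [[0.5,-0.05,0],[0,0,0],0.28],
  [[0.5,-0.05,0],[0,0,0],0.28],
  [[0.5,-0.05,0],[0,0,0],0.28],
])

```text
clock: 8.55
position: [0.5699, 0.0473, 0.0038]
ee_rot: [0.707, 0.707, 0.0, -0.0]
ft_force: [-0.2, -0.7, 0.9]
grip_width: 0.278
```

Emit:
move_arm([
  [[0.5,-0.05,0],[0,0,0],0.28],
  [[0.5,-0.05,0],[0,0,0],0.28],
  [[0.5,-0.05,0],[0,0,0],0.28],
  [[0.5,-0.05,0],[0,0,0],0.28],
  [[0.5,-0.05,0],[0,0,0],0.28],
])

```text
clock: 9.18
position: [0.5636, 0.1097, 0.0038]
ee_rot: [0.707, 0.707, 0.0, -0.0]
ft_force: [0.8, -0.9, 1.1]
grip_width: 0.279
```

Emit:
move_arm([
  [[0.4,0,0],[0,0,0],0.28],
  [[0.25,0,0],[0,0,0],0.28],
  [[0.1,0,0],[0,0,0],0.28],
  [[-0.3,0,0],[0,0,0],0.28],
  [[-0.7,0,0],[0,0,0],0.28],
])

```text
clock: 9.8
position: [0.5637, 0.1018, 0.0038]
ee_rot: [0.707, 0.707, 0.0, 0.0]
ft_force: [0.0, -0.8, -0.2]
grip_width: 0.278
```

Emit:
move_arm([
  [[-1,-0.1,-0.9],[0,0,0],0.28],
  [[-1,-0.1,-0.9],[0,0,0],0.28],
  [[-1,-0.1,-0.9],[0,0,0],0.28],
  [[-1,-0.1,0],[0,0,0],0.28],
  [[-1,-0.1,0],[0,0,0],0.28],
])

```text
clock: 10.42
position: [0.5509, -0.0251, 0.0716]
ee_rot: [0.708, 0.707, 0.0, 0.0]
ft_force: [-0.1, -0.0, 0.4]
grip_width: 0.282
```

Emit:
move_arm([
  [[-1,-0.1,0],[0,0,0],0.28],
  [[-1,-0.1,0],[0,0,0],0.28],
  [[-1,-0.1,0],[0,0,0],0.28],
  [[-1,-0.1,0],[0,0,0],0.28],
  [[-1,-0.1,0],[0,0,0],0.28],
])

```text
clock: 11.05
position: [0.5378, -0.1501, 0.0713]
ee_rot: [0.708, 0.707, -0.0, 0.0]
ft_force: [0.3, 0.5, 0.1]
grip_width: 0.284
```

Emit:
move_arm([
  [[-1,-0.1,0],[0,0,0],0.28],
  [[-1,-0.1,0],[0,0,0],0.28],
  [[-1,-0.1,0],[0,0,0],0.28],
  [[-1,-0.1,0],[0,0,0],0.28],
  [[0,0,0],[0,0,0],0.28],
])

```text
clock: 11.68
position: [0.5269, -0.2513, 0.0714]
ee_rot: [0.709, 0.705, -0.001, 0.0]
ft_force: [-0.7, 0.6, -0.9]
grip_width: 0.276
```

```bash
cat >> h.py <<'E'
def blues(n,im):
    hsv=cv2.cvtColor(im,cv2.COLOR_RGB2HSV); m=((hsv[:,:,1]>110)&(abs(hsv[:,:,0].astype(int)-110)<15)&(hsv[:,:,2]>25)).astype(np.uint8)
    nn,l,st,c=cv2.connectedComponentsWithStats(m)
    for i in range(1,nn):
        p=px2w(n,*c[i],.0075)
        if st[i,4]>40 and .35<p[0]<.74 and -.3<p[1]<.25: print(n,c[i].round(0),st[i,2:],p[:2].round(3))
E
python3 - <<'E'
from h import *
print(get_obs()['position'].round(4) if hasattr(get_obs()['position'],'round') else get_obs()['position'])
for n,f in (('side','d3.png'),('scene','s3.png')): blues(n,snap(n,f))
E
```

```text
[ 0.5269 -0.2513  0.0714]
side [351. 168.] [12 11 98] [ 0.526 -0.213]
side [296. 176.] [ 13  11 108] [ 0.676 -0.17 ]
side [329. 281.] [ 16  16 204] [0.562 0.152]
scene [364. 172.] [12  8 69] [0.56  0.157]
scene [236. 214.] [ 13  12 103] [ 0.525 -0.208]
scene [327. 241.] [ 12  12 104] [ 0.718 -0.059]
scene [279. 248.] [ 11  12 101] [ 0.677 -0.164]
```

The first token is in the tray at about (0.561, 0.154). Next is token 2 at (0.525, -0.21).

Emit:
move_arm([
  [[-0.8,0,0],[0,0,0],0.28],
  [[0,0,0.9],[0,0,0],0.28],
  [[0,0,0.9],[0,0,0],0.28],
  [[0,0,0.7],[0,0,0],0.28],
  [[0,0,0.2],[0,0,0],0.28],
])

```text
clock: 12.4
position: [0.5284, -0.2667, 0.0027]
ee_rot: [0.707, 0.707, -0.0, -0.001]
ft_force: [-0.1, 0.1, -0.2]
grip_width: 0.282
```

Emit:
move_arm([
  [[0.5,0,0],[0,0,0],0.28],
  [[0.4,0,0],[0,0,0],0.28],
  [[0.3,0,0],[0,0,0],0.28],
  [[0.3,0,0],[0,0,0],0.28],
  [[0.3,0,0],[0,0,0],0.28],
])

```text
clock: 13.02
position: [0.5289, -0.222, 0.004]
ee_rot: [0.707, 0.707, 0.0, 0.0]
ft_force: [0.6, 0.1, 0.3]
grip_width: 0.28
```

Emit:
move_arm([
  [[0.4,0,0],[0,0,0],0.28],
  [[0.5,0,0],[0,0,0],0.28],
  [[0.5,0,0],[0,0,0],0.28],
  [[0.5,0,0],[0,0,0],0.28],
  [[0.5,0,0],[0,0,0],0.28],
])

```text
clock: 13.65
position: [0.5289, -0.1615, 0.0038]
ee_rot: [0.707, 0.707, 0.0, -0.0]
ft_force: [0.2, 0.6, 0.2]
grip_width: 0.282
```

Run:
```python
from h import *
for n,f in (('side','d4.png'),('scene','s4.png')): blues(n,snap(n,f))
```

```text
side [296. 176.] [ 12  11 108] [ 0.676 -0.169]
side [350. 187.] [ 13  11 117] [ 0.527 -0.138]
side [329. 281.] [ 16  16 207] [0.562 0.152]
scene [364. 173.] [12  8 68] [0.561 0.157]
scene [327. 241.] [ 12  13 106] [ 0.718 -0.059]
```

Emit:
move_arm([
  [[0.5,0,0],[0,0,0],0.28],
  [[0.5,0,0],[0,0,0],0.28],
  [[0.5,0,0],[0,0,0],0.28],
  [[0.5,0,0],[0,0,0],0.28],
  [[0.5,0,0],[0,0,0],0.28],
])

```text
clock: 14.38
position: [0.5288, -0.099, 0.0038]
ee_rot: [0.707, 0.707, 0.0, -0.0]
ft_force: [0.3, -0.5, -0.4]
grip_width: 0.28
```

Emit:
move_arm([
  [[0.5,0,0],[0,0,0],0.28],
  [[0.5,0,0],[0,0,0],0.28],
  [[0.5,0,0],[0,0,0],0.28],
  [[0.5,0,0],[0,0,0],0.28],
  [[0.5,0,0],[0,0,0],0.28],
])

```text
clock: 15.0
position: [0.5288, -0.0366, 0.0038]
ee_rot: [0.707, 0.707, 0.0, -0.0]
ft_force: [0.5, 0.1, 0.9]
grip_width: 0.28
```

Emit:
move_arm([
  [[0.5,-0.13,0],[0,0,0],0.28],
  [[0.5,-0.13,0],[0,0,0],0.28],
  [[0.5,-0.13,0],[0,0,0],0.28],
  [[0.5,-0.13,0],[0,0,0],0.28],
  [[0.5,-0.13,0],[0,0,0],0.28],
])

```text
clock: 15.62
position: [0.5123, 0.0259, 0.0038]
ee_rot: [0.707, 0.707, 0.0, -0.0]
ft_force: [0.3, -0.2, 0.5]
grip_width: 0.28
```

Emit:
move_arm([
  [[0.5,-0.13,0],[0,0,0],0.28],
  [[0.5,-0.13,0],[0,0,0],0.28],
  [[0.5,-0.13,0],[0,0,0],0.28],
  [[0.5,-0.13,0],[0,0,0],0.28],
  [[0.5,-0.13,0],[0,0,0],0.28],
])

```text
clock: 16.25
position: [0.496, 0.0884, 0.0038]
ee_rot: [0.707, 0.707, 0.0, -0.0]
ft_force: [1.3, -0.2, -0.4]
grip_width: 0.28
```

Run:
```python
from h import *
for n,f in (('side','d5.png'),('scene','s5.png')): blues(n,snap(n,f))
```

```text
side [296. 176.] [ 12  11 107] [ 0.676 -0.169]
side [361. 268.] [ 16  17 198] [0.494 0.113]
side [329. 281.] [ 16  16 208] [0.562 0.152]
scene [364. 172.] [11  8 59] [0.561 0.159]
scene [326. 241.] [ 12  12 105] [ 0.718 -0.059]
scene [277. 248.] [ 14  10 116] [ 0.675 -0.166]
```

Emit:
move_arm([
  [[0.5,0,0],[0,0,0],0.28],
  [[0.5,0,0],[0,0,0],0.28],
  [[0.35,0,0],[0,0,0],0.28],
  [[0.15,0,0],[0,0,0],0.28],
  [[-0.3,0,0],[0,0,0],0.28],
])

```text
clock: 16.98
position: [0.4962, 0.1179, 0.0038]
ee_rot: [0.707, 0.708, 0.0, -0.0]
ft_force: [0.4, -0.4, -1.0]
grip_width: 0.279
```

Emit:
move_arm([
  [[-0.7,0,0],[0,0,0],0.28],
  [[-1,0,-0.9],[0,0,0],0.28],
  [[-1,0,-0.9],[0,0,0],0.28],
  [[-1,0,-0.9],[0,0,0],0.28],
  [[-1,0.72,0],[0,0,0],0.28],
])

```text
clock: 17.6
position: [0.5144, -0.0022, 0.0729]
ee_rot: [0.708, 0.707, 0.001, 0.0]
ft_force: [0.5, 1.5, -0.2]
grip_width: 0.283
```

Emit:
move_arm([
  [[-1,0.72,0],[0,0,0],0.28],
  [[-1,0.72,0],[0,0,0],0.28],
  [[-1,0.72,0],[0,0,0],0.28],
  [[-1,0.72,0],[0,0,0],0.28],
  [[-1,0.72,0],[0,0,0],0.28],
])

```text
clock: 18.23
position: [0.604, -0.1279, 0.0713]
ee_rot: [0.708, 0.707, -0.0, 0.0]
ft_force: [0.2, 0.3, -0.4]
grip_width: 0.282
```

Emit:
move_arm([
  [[-1,0.72,0],[0,0,0],0.28],
  [[-1,0.72,0],[0,0,0],0.28],
  [[-1,0.72,0],[0,0,0],0.28],
  [[-1,0.72,0],[0,0,0],0.28],
  [[-0.3,0,0],[0,0,0],0.28],
])

```text
clock: 18.85
position: [0.6754, -0.2366, 0.071]
ee_rot: [0.708, 0.706, -0.001, 0.0]
ft_force: [0.7, -0.2, -0.5]
grip_width: 0.277
```

Run:
```python
from h import *
for n,f in (('side','d6.png'),('scene','s6.png')): blues(n,snap(n,f))
print(get_obs()['position'])
```

```text
side [296. 176.] [ 12  11 104] [ 0.676 -0.168]
side [329. 281.] [ 16  16 207] [0.562 0.152]
side [361. 283.] [ 16  17 207] [0.495 0.15 ]
scene [349. 160.] [11  7 59] [0.493 0.155]
scene [364. 173.] [12  8 68] [0.561 0.157]
scene [327. 243.] [ 12  16 139] [ 0.723 -0.061]
[ 0.67488175 -0.23512672  0.07110452]
```

Two tokens are in. Now the third, at (0.676, -0.168).

Emit:
move_arm([
  [[0,0,0.9],[0,0,0],0.28],
  [[0,0,0.9],[0,0,0],0.28],
  [[0,0,0.7],[0,0,0],0.28],
  [[0,0,0.2],[0,0,0],0.28],
  [[0.4,0,0],[0,0,0],0.28],
])

```text
clock: 19.58
position: [0.676, -0.2231, 0.0036]
ee_rot: [0.707, 0.707, -0.0, 0.0]
ft_force: [0.8, -0.1, -0.7]
grip_width: 0.279
```

Emit:
move_arm([
  [[0.4,0,0],[0,0,0],0.28],
  [[0.3,0,0],[0,0,0],0.28],
  [[0.3,0,0],[0,0,0],0.28],
  [[0.3,0,0],[0,0,0],0.28],
  [[0.3,0,0],[0,0,0],0.28],
])

```text
clock: 20.2
position: [0.6764, -0.182, 0.0039]
ee_rot: [0.707, 0.707, 0.0, 0.0]
ft_force: [0.6, -0.2, -0.0]
grip_width: 0.277
```

Emit:
move_arm([
  [[0.4,-0.1,0],[0,0,0],0.28],
  [[0.5,-0.12,0],[0,0,0],0.28],
  [[0.5,-0.12,0],[0,0,0],0.28],
  [[0.5,-0.12,0],[0,0,0],0.28],
  [[0.5,-0.12,0],[0,0,0],0.28],
])

```text
clock: 20.82
position: [0.6616, -0.1214, 0.0038]
ee_rot: [0.707, 0.707, 0.0, -0.0]
ft_force: [0.5, 0.6, -0.2]
grip_width: 0.285
```

Run:
```python
from h import *
for n,f in (('side','d7.png'),('scene','s7.png')): blues(n,snap(n,f))
```

```text
side [299. 195.] [ 12  13 123] [ 0.66  -0.097]
side [329. 281.] [ 16  16 207] [0.562 0.152]
side [361. 283.] [ 16  17 212] [0.494 0.15 ]
scene [363. 173.] [12  8 74] [0.561 0.156]
scene [327. 243.] [ 12  16 150] [ 0.724 -0.062]
```

Emit:
move_arm([
  [[0.5,-0.12,0],[0,0,0],0.28],
  [[0.5,-0.12,0],[0,0,0],0.28],
  [[0.5,-0.12,0],[0,0,0],0.28],
  [[0.5,-0.12,0],[0,0,0],0.28],
  [[0.5,-0.12,0],[0,0,0],0.28],
])

```text
clock: 21.55
position: [0.6465, -0.0589, 0.0038]
ee_rot: [0.707, 0.707, 0.0, -0.0]
ft_force: [0.1, -0.0, -0.1]
grip_width: 0.279
```

Emit:
move_arm([
  [[0.5,-0.12,0],[0,0,0],0.28],
  [[0.5,-0.12,0],[0,0,0],0.28],
  [[0.5,-0.12,0],[0,0,0],0.28],
  [[0.5,-0.12,0],[0,0,0],0.28],
  [[0.5,-0.12,0],[0,0,0],0.28],
])

```text
clock: 22.18
position: [0.6316, 0.0034, 0.0038]
ee_rot: [0.707, 0.707, 0.0, -0.0]
ft_force: [0.0, 0.3, 0.3]
grip_width: 0.279
```

Emit:
move_arm([
  [[0.5,-0.12,0],[0,0,0],0.28],
  [[0.5,-0.12,0],[0,0,0],0.28],
  [[0.5,-0.12,0],[0,0,0],0.28],
  [[0.5,0,0],[0,0,0],0.28],
  [[0.5,0,0],[0,0,0],0.28],
])

```text
clock: 22.8
position: [0.6228, 0.066, 0.0038]
ee_rot: [0.707, 0.707, 0.0, -0.0]
ft_force: [0.0, -0.4, 0.6]
grip_width: 0.276
```

Run:
```python
from h import *
for n,f in (('side','d8.png'),('scene','s8.png')): blues(n,snap(n,f))
```

```text
side [305. 256.] [ 15  16 184] [0.621 0.09 ]
side [329. 281.] [ 16  16 209] [0.562 0.152]
side [361. 283.] [ 17  17 216] [0.494 0.151]
scene [326. 241.] [ 12  11 102] [ 0.718 -0.059]
```

Token 3 is at the mouth. Another 60 mm takes it in, then I retreat and lift clear.

Emit:
move_arm([
  [[0.5,0,0],[0,0,0],0.28],
  [[0.5,0,0],[0,0,0],0.28],
  [[0.5,0,0],[0,0,0],0.28],
  [[0.5,0,0],[0,0,0],0.28],
  [[0.3,0,0],[0,0,0],0.28],
])

```text
clock: 23.52
position: [0.6227, 0.1239, 0.0038]
ee_rot: [0.707, 0.708, 0.0, -0.0]
ft_force: [-0.6, 0.4, -0.6]
grip_width: 0.276
```

Emit:
move_arm([
  [[0.1,0,0],[0,0,0],0.28],
  [[-0.3,0,0],[0,0,0],0.28],
  [[-0.7,0,0],[0,0,0],0.28],
  [[-0.7,0,-0.9],[0,0,0],0.28],
  [[-1,-0.5,-1],[0,0,0],0.28],
])

```text
clock: 24.15
position: [0.6107, 0.0553, 0.0531]
ee_rot: [0.707, 0.707, 0.0, 0.0]
ft_force: [-0.3, -0.2, 0.8]
grip_width: 0.281
```

Emit:
move_arm([
  [[-1,-0.5,-1],[0,0,0],0.28],
  [[-1,-0.5,-1],[0,0,0],0.28],
  [[-1,-0.5,-1],[0,0,0],0.28],
  [[-1,-0.5,-1],[0,0,0],0.28],
  [[0,0,0],[0,0,0],0.28],
])

```text
clock: 24.78
position: [0.5604, -0.0468, 0.1546]
ee_rot: [0.709, 0.705, 0.002, 0.001]
ft_force: [-0.4, 0.5, 0.2]
grip_width: 0.284
```

Run:
```python
from h import *
a=snap('side','d9.png'); b=snap('scene','s9.png'); blues('side',a); blues('scene',b)
a=cv2.resize(a[90:330,210:440],None,fx=1.75,fy=1.75,interpolation=cv2.INTER_CUBIC)
b=cv2.resize(b[110:300,130:360+60],None,fx=1.35,fy=2.2,interpolation=cv2.INTER_CUBIC)
h=min(len(a),len(b)); cv2.imwrite('pics/m9.png',np.hstack([a[:h],b[:h]])[:,:,::-1])
# bystander check against the first pictures
for n,f,L in (('side','d',dict(pot=(383,163),orange=(381,214),yellow=(262,176),eraser=(280,155),tape=(239,241),scis=(372,132))),('scene','s',dict(pot=(217,194),orange=(280,175),yellow=(302,276),glue=(327,255),tape=(387,237),eraser=(254,283)))):
    A,B=[cv2.cvtColor(cv2.imread(f'pics/{f}{i}.png'),cv2.COLOR_BGR2HSV) for i in (0,9)]
    for k,(u,v) in L.items():
        c=[np.argwhere(X[v-17:v+18,u-17:u+18,1]>120).mean(0) for X in (A,B)]; print(n,k,(c[1]-c[0]).round(2))
```

```text
side [302. 279.] [ 16  16 198] [0.621 0.15 ]
side [329. 281.] [ 16  16 204] [0.562 0.152]
side [361. 283.] [ 16  17 209] [0.495 0.15 ]
scene [349. 160.] [11  7 62] [0.493 0.155]
scene [363. 173.] [12  8 71] [0.56  0.156]
scene [376. 185.] [12  9 76] [0.62  0.154]
scene [326. 242.] [ 12  16 130] [ 0.72 -0.06]
side pot [-0.06  0.09]
side orange [ 0.04 -0.02]
side yellow [-0.03  0.03]
side eraser [-1.68 -1.75]
side tape [ 0.04 -0.01]
side scis [ 1.59 -3.77]
scene pot [-0.45 -0.36]
scene orange [0.04 0.02]
scene yellow [ 0.04 -0.  ]
scene glue [-0.23  0.03]
scene tape [ 0.12 -0.01]
scene eraser [-1.51  1.16]
```

View pics/m9.png

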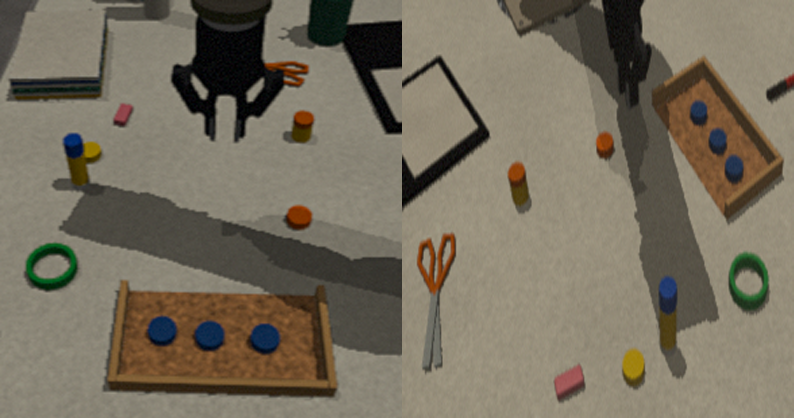

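The three blue discs lie flat and well inside the tray, at side-view pixels (302,279), (329,281) and (361,283), and the bystanders look unmoved. The eraser and scissors centroids gave odd offsets. The colour threshold may be to blame, so I'll settle it by image registration before handing in.

Run:
```python
from h import *
for n,f,L in (('side','d',dict(eraser=(280,155))),('scene','s',dict(eraser=(254,283),scis=(154,245),pot=(217,194),marker=(419,147)))):
    A,B=[cv2.imread(f'pics/{f}{i}.png') for i in (0,9)]
    for k,(u,v) in L.items():
        r=12 if k!='scis' else 30
        t=A[v-r:v+r+1,u-r:u+r+1]; s=B[v-r-6:v+r+7,u-r-6:u+r+7]
        m=cv2.matchTemplate(s,t,cv2.TM_CCOEFF_NORMED); _,q,_,p=cv2.minMaxLoc(m); print(n,k,p[0]-6,p[1]-6,round(q,3))
```

```text
side eraser 0 0 0.996
scene eraser 0 0 0.996
scene scis 0 0 0.996
scene pot 0 0 0.997
scene marker 0 0 0.998
```

```bash
python3 -c "
from h import *
print(hand_in(), get_obs()['clock'])"
```

```text
the job is handed in; nothing more can be done
the job is handed in; nothing more can be done
```

All three blue tokens are in the tray and the job is handed in, at about 25 s on the robot's clock (limit 64 s). I pushed them in one at a time with the two fingertips held about 24 mm apart, so each disc rested against the tips and could not be pinched. The arm then lifted clear.

- **Tokens:** in the last pictures they lie flat at about (0.494, 0.152), (0.561, 0.154) and (0.621, 0.152). Each is over 25 mm from every wall and over 40 mm inside the mouth. The two cameras agree to about 5 mm.
- **Bystanders:** the pot, eraser, scissors and marker matched their first pictures with zero shift. The glue stick, tape roll and both look-alike discs stayed within 0.3 pixel.
- **Check that disagreed:** a first colour-based comparison gave offsets of 1–4 pixels for the eraser and scissors. Image matching showed they had not moved, so those offsets came from the colour threshold.
- **Forces:** wrist force readings at the end of each move stayed below about 2 N.

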